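# Clear the battery tester with its two arrow keys, then start the test

### The arm

A 6-joint arm with a two-finger parallel gripper is mounted at the origin on the work surface. World frame = base frame: x ahead of the robot, y to its left, z up, the work surface at z = 0. Lengths are in mm, angles in degrees, forces in N, time in s.
With the tool pointing down it reaches from about 300 to 850 mm from the base axis. Payload 4.2 kg.
Tool frame: the origin (TCP) lies at the very end of the fingers, on their centre line; the grasp point (between the pads) lies 19 mm behind it (hold_point_z is the z of the grasp point in the tool frame, in mm); z points along the fingers, y is the direction in which the jaws open and shut (so a half turn about z gives the same grasp; the last joint's range is limited). The gripper opens to 91 mm and grips with 3 to 60 N. Pads are 32 mm wide; open, the fingers measure 118 mm over their backs; the gripper's body (76 mm by 178 mm) begins 60 mm behind the grasp point.
Start: joints at [-74.656, 18.312, 89.639, -0, 72.044, -1.146], TCP at [163.213, -551.366, 213.976] pointing down, gripper open.
Joint ranges: [-177.97, 177.97], [-48.28, 115.42], [12.27, 149.76], [-77.06, 257.06], [2.81, 150.46], [-146.56, 146.56]. Speed limits (degrees/s): [147.25, 147.25, 180, 180, 180, 180].

### API

Orientations are given as [roll, pitch, yaw] about the fixed x, y, z axes, in that order (R = Rz(yaw) Ry(pitch) Rx(roll)).
In Python, from workcell import state, grab_frame, job_done, hold_point_z gives the robot as it stands. The module is installed in compiled form; this text tells all that it offers.
- The arm moves only by the shell command python3 -m creep 'ROWS' [FORCE]. ROWS is JSON, a list of rows, each a list of 7 numbers: the closure, from 0 (fully open) to 1 (shut), then the shift along the tool's x, y, z in mm, then the turn, a rotation vector about the tool's x, y, z in degrees. A call has 1 to 5 rows; each row shifts and turns the commanded pose from where the row before left it, along the tool's axes as they then stand; what a row does not reach is not made up. A row lasts 1/8 s, in which the tool goes at most 62.5 mm and 10.7 degrees, less where a joint would pass 70% of its speed; a pose out of reach is approached as far as the arm can. A call is refused whole if a number of a shift passes 62.5 or a number of a turn 10.7, either way. A call with a gripper value outside its range is refused whole. The fingers move at their own pace and stop on an object; FORCE is the grip in N (left out, the last holds). Time passes only in rows, so rows that do not move let the fingers close. It gives the time, the measured TCP pose, the force and the opening at its end, in the units of the state.
- state(): the state, without advancing time (a new reading comes with each control period).
- grab_frame(name): name is "side" or "top"; returns a dict with "frame" (400x640x3 uint8, red, green, blue), "fx", "fy", "cx", "cy" (pixels), "view" (4x4, takes a point from world to camera coordinates). Camera axes: x right, y down, z forward; pixel columns grow to the right and rows downward; lengths in mm; the calibration is good to about 2 mm. A picture is of the moment at which its call begins. There is no depth.
- job_done(): hands the job in, once; it reports no verdict.
The state is a dict: "time_s": time; "qpos": joint angles; "qvel": joint speeds; "effort": joint torques, N m; "ee_pos": TCP position; "ee_rot": TCP orientation; "force": force on the tool from outside, world axes, zero at the start; "torque": the same for the moment, N m; "gripper_width": finger opening in mm.
Only numpy, scipy, OpenCV 4.12 (cv2) and the standard library are available. Lean on these libraries where they do the work, as an engineer would, in place of code of your own. Each camera call takes 0.05 s, during which the arm holds its last target.

### The job

Get the battery tester's handset going on the next test: press its two round arrow keys down together, one fingertip on each, hold both right down for three seconds to clear the last result, let them up, and then press the oblong start key right down and let it up again. Never push one arrow key down by itself, and leave the small power key between them alone. Work the handset where it lies, without picking it up, tipping it or shoving it about, and do not disturb the other things on the bench.

Things in the scene. Friction and masses are not known exactly. Their poses are not given: they have to be found in the camera images.
- handset: the battery tester's handset, loose, lying flat face up: green case, black face, 240 (its x) by 120 (y), 0.75 kg. Origin: centre of its underside. x points from the key end, turned to the robot within 35 degrees, to the screen and printer end; z up; y left. The black face is 48 above the bench, the printer housing (x over 89) 60. Keys move straight down into the face.
- key_left (a joint): the left arrow key: round, grey, 22 across, at x = -30, y = +30 in the handset's frame. Value: how far it is pressed, in m, 0 up to 0.005 fully down. Spring key: starts to move at 1.4 N, bottoms at 3.5 N (both together 7 N), comes up by itself when let go.
- key_right (a joint): the right arrow key, just like the left one, at x = -30, y = -30 in the handset's frame (the two stand 60 apart, centre to centre). Value as for the left key.
- key_start (a joint): the start key: an oblong grey bar key, 46 wide (along y) by 20 (along x), at x = -80, y = 0 in the handset's frame, the nearest key to the key end. Value 0 up to 0.005 fully down; 1.4 N to start, 3.5 N to bottom, comes up by itself.
- key_power (a joint): the power key, to be left alone: a small round grey key 12 across at x = -30, y = 0, midway between the two arrow keys, its top only 3 above the face. Value 0 up to 0.002 fully down.
- key_left_top (a point): centre of the left arrow key's top, 8 above the black face (56 above the bench) when up; the key still stands 3 proud when fully down.
- key_right_top (a point): centre of the right arrow key's top, at the same height.
- key_start_top (a point): centre of the start key's top, at the same height, 8 above the face when up, 3 when fully down.
- spanner: bystander: a steel spanner 150 long, 8 thick, lying beside the handset on its left. Origin: centre of its underside.
- socket: bystander: a steel deep socket, 24 across and 45 high, standing beside the handset on its right. Origin: centre of its underside.
- post_brush: bystander: a yellow battery post brush, closed, 38 across and 70 high, standing beside the handset on its right, near the screen end. Origin: centre of its underside.
- post_cap: bystander: a black plastic terminal cap, 30 across and 22 high, on the bench left of the key end. Origin: centre of its underside.
- torch: bystander: a small torch 150 long, 34 thick, lying across beyond the screen end. Origin: centre of its underside.
- spray_can: bystander: a spray can 54 across, 160 high, standing beyond the handset, at one side. Origin: centre of its underside.
- bolt_dish: bystander: a steel dish of bolts, 108 across, 26 high, beyond the handset, at the other side. Origin: centre of its underside.
- screwdriver: bystander: a screwdriver 200 long, 26 thick, lying beyond the spanner on the handset's left, its blade to the key end. Origin: centre of its underside.
- battery: the car battery under test, with two clamp pods on its posts: 250 (x) by 181 (y), 206 high; fixed, on one side of the bench (left or right). Origin: centre of its underside.
- charger: a bench charger in a steel case: 260 (x) by 185 (y), 192 high with its handle; fixed, on the other side of the bench. Origin: centre of its underside.

How it is judged:
By the outcome, as a careful person would: the job done as asked, in the order asked, and still so for the second after the job is handed in, with the robot touching nothing.
It also fails if it takes over 64 s, if anything falls off the work surface, if the arm or the gripper's body presses on something with over 40 N, if the wrist force passes 120 N, or if a joint passes its speed limit or range.

## Working session

There is one attempt and no reset: what is moved stays moved. The work goes in short steps, Python scripts to look and compute and a shell command to move; the robot and the scene stay as the last step left them, time stands still between calls to the robot, and variables do not carry over. Pictures are saved under pics/ and viewed, and the job is handed in when it is done.

```bash
mkdir -p pics; python3 - <<'E'
from workcell import *
import cv2
s=state();print(s, hold_point_z)
for n in("top","side"):
    f=grab_frame(n);cv2.imwrite(f"pics/{n}0.png",f["frame"][:,:,::-1]);print(n,f["fx"],f["fy"],f["cx"],f["cy"],f["view"])
E
```

```text
{'time_s': 0.0, 'qpos': array([-7.46581595e+01,  1.83502855e+01,  8.97060114e+01, -1.19416018e-03,
        7.20418300e+01, -1.14823795e+00]), 'qvel': array([-0.02091979,  0.03858695, -0.01908489,  0.06054646, -0.03282548,
        0.06718023]), 'effort': array([-1.23708476e-03, -4.12466705e+01, -2.31975138e+01,  7.26097589e-02,
        4.54097602e-02, -1.43016755e-04]), 'ee_pos': array([ 163.05486394, -550.88226894,  213.13652706]), 'ee_rot': array([-1.79901870e+02, -8.31258893e-04,  1.64904469e+01]), 'force': array([ 0.34323284, -0.42937876, -1.02249594]), 'torque': array([-0.0026154 ,  0.00303224,  0.00382881]), 'gripper_width': 91.31349202150358} -18.8
top 484.4351925495113 484.4351925495113 323.71741817023855 203.3098815398978 [[ 1.26682472e-02 -9.99918641e-01  1.49207473e-03 -1.87910334e+01]
 [-9.93887216e-01 -1.27554689e-02 -1.09660845e-01  5.89389956e+02]
 [ 1.09670955e-01 -9.37433090e-05 -9.93967944e-01  1.57052748e+03]
 [ 0.00000000e+00  0.00000000e+00  0.00000000e+00  1.00000000e+00]]
side 426.49374983462536 426.49374983462536 322.985891731855 203.28260074449375 [[-7.90502045e-01 -6.11983884e-01 -2.41296991e-02  4.68012371e+02]
 [-3.05417802e-01  4.28046847e-01 -8.50585600e-01  2.17439796e+02]
 [ 5.30873321e-01 -6.65020017e-01 -5.25282681e-01  1.30690146e+03]
 [ 0.00000000e+00  0.00000000e+00  0.00000000e+00  1.00000000e+00]]
```

View pics/top0.png

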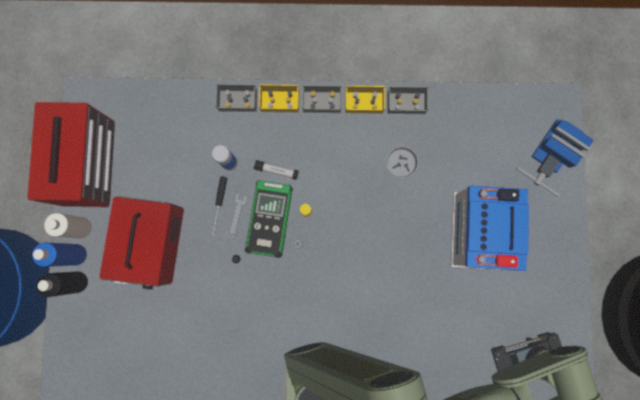

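View pics/side0.png

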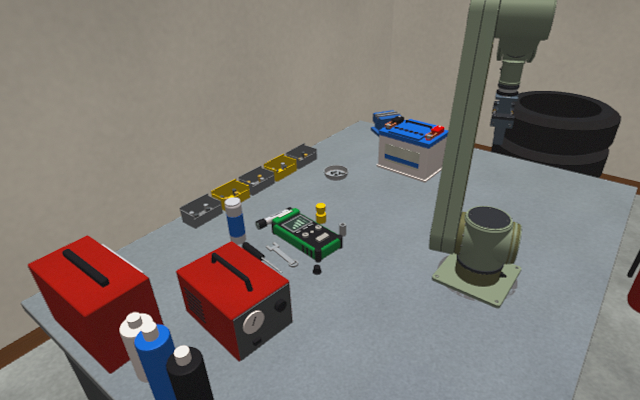

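The top view shows the handset near (268,218), with its keys around (264,228) and the start key at (264,242). The socket is at (298,244) and the brush at (306,210). I'll zoom in on the keys.

```bash
python3 - <<'E'
from workcell import *
import cv2,numpy as np
f=grab_frame("top")["frame"][:,:,::-1];g=grab_frame("side")["frame"][:,:,::-1]
a=cv2.resize(f[175:265,225:315],None,fx=6,fy=6,interpolation=cv2.INTER_CUBIC)
b=cv2.resize(g[195:285,255:355],None,fx=6,fy=6,interpolation=cv2.INTER_CUBIC)
cv2.imwrite("pics/top1.png",a);cv2.imwrite("pics/side1.png",b)
E
```

```text
(no output)
```

View pics/top1.png

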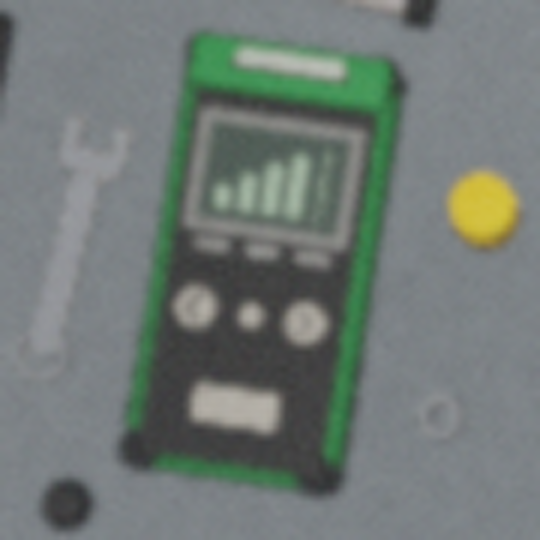

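View pics/side1.png

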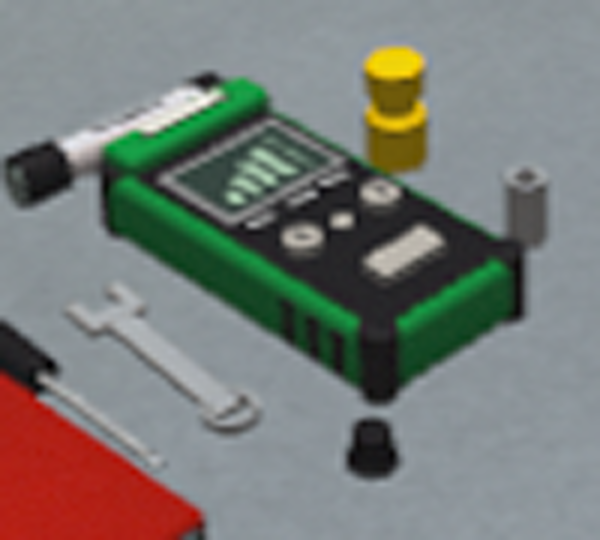

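The keys show clearly in both crops. In the 6× top crop, left is at (195,305), power (250,316), right (306,323) and start (235,407). In the side crop, left is at (302,237), right (381,193) and start (404,252). Next I'll measure them as blobs.

```bash
cat > h.py <<'E'
from workcell import *
import cv2,numpy as np
SEED={"top":((225,175),[(195,305),(306,323),(235,407),(250,316)]),"side":((255,195),[(302,237),(381,193),(404,252),(342,220)])}
def ray(F,u,v):
    V=F["view"];R=V[:3,:3];c=-R.T@V[:3,3]
    d=R.T@np.array([(u-F["cx"])/F["fx"],(v-F["cy"])/F["fy"],1]);return c,d/np.linalg.norm(d)
def plane(F,u,v,z):
    c,d=ray(F,u,v);return c+d*(z-c[2])/d[2]
def tri(rs):
    A=sum(np.eye(3)-np.outer(d,d) for c,d in rs);b=sum((np.eye(3)-np.outer(d,d))@c for c,d in rs)
    return np.linalg.solve(A,b)
def keys(avg=3):
    out={};Fs={}
    for n in SEED:
        fr=[grab_frame(n) for _ in range(avg)];F=fr[0];Fs[n]=F
        im=np.mean([x["frame"] for x in fr],0).mean(2).astype(np.float32)
        (ox,oy),ss=SEED[n];big=cv2.resize(im[oy:oy+90,ox:ox+100],None,fx=6,fy=6,interpolation=cv2.INTER_CUBIC)
        m=(big>118).astype(np.uint8);k,L,st,ce=cv2.connectedComponentsWithStats(m)
        pts=[]
        for s in ss:
            l=L[s[1]-3:s[1]+4,s[0]-3:s[0]+4];l=np.bincount(l.ravel()).argmax() if not l.any() else np.bincount(l[l>0]).argmax()
            pts.append(((ce[l]+.5)/6-.5+[ox,oy],st[l]))
        out[n]=pts
    return out,Fs
E
python3 - <<'E'
from h import *
o,Fs=keys(2)
np.set_printoptions(precision=1,suppress=True)
P={}
for i,nm in enumerate(["L","R","S","P"]):
    for n in o: print(nm,n,o[n][i][0],o[n][i][1], plane(Fs[n],*o[n][i][0],56 if i<3 else 51))
    print("  tri",tri([ray(Fs[n],*o[n][i][0]) for n in o]))
E
```

```text
L top [257.1 225.7] [ 174  286   42   41 1312] [511.3 203.8  56. ]
L side [304.9 234. ] [283 226  39  22 682] [508.2 203.7  56. ]
  tri [510.3 203.2  55. ]
R top [275.4 228.4] [ 285  303   42   41 1358] [503.1 144.2  56. ]
R side [317.9 226.6] [362 180  38  24 669] [500.  144.9  56. ]
  tri [502.3 143.7  54.5]
S top [263.8 242.4] [ 191  383   89   50 3358] [457.4 180.8  56. ]
S side [321.8 236.4] [ 366  226   76   50 1857] [454.8 181.3  56. ]
  tri [456.7 180.4  54.8]
P top [266.3 227.1] [239 304  23  23 426] [507.2 174.4  51. ]
P side [311.5 231.3] [332 214  20  13 224] [505.  173.4  51. ]
  tri [506.2 173.7  50.8]
```

The two views agree: the L–R spacing is 59.8, the heights are right, and start is 50 from the L–R midpoint. The averages are L (509.8,203.7), R (501.6,144.5), S (456.1,181), giving a handset yaw of about -7.9°. Each finger is about 13.5 thick, so centring the tips 60 apart needs an opening near 46.5. I'll travel over at height.

```bash
python3 -m creep '[[0.49,40,-45,0,0,0,0],[0.49,40,-45,0,0,0,0],[0.49,40,-45,0,0,0,0],[0.49,40,-45,0,0,0,0],[0.49,40,-45,0,0,0,0]]' 20; python3 -m creep '[[0.49,40,-45,0,0,0,0],[0.49,40,-45,0,0,0,0],[0.49,40,-45,0,0,0,0],[0.49,40,-45,0,0,0,0],[0.49,0,0,0,0,0,0]]'
```

```text
time_s: 1.02
ee_pos: [291.7, -277.2, 214.2]
ee_rot: [179.9, -0.0, 16.4]
force: [1.2, -0.8, -0.6]
gripper_width: 47.3
time_s: 1.65
ee_pos: [394.7, -57.5, 214.1]
ee_rot: [-180.0, -0.1, 16.9]
force: [0.7, -0.7, 0.5]
gripper_width: 46.6
```

```bash
python3 -m creep '[[0.49,40,-45,0,0,0,0],[0.49,40,-45,0,0,0,0],[0.49,40,-45,0,0,0,0],[0.49,40,-45,0,0,0,0],[0.49,12,-10,0,0,0,0]]'; python3 -m creep '[[0.49,0,0,0,0,0,8.1],[0.49,0,0,0,0,0,8.1],[0.49,0,0,0,0,0,8.1],[0.49,0,0,0,0,0,0],[0.49,0,0,0,0,0,0]]'
python3 - <<'E'
from h import *
print(state()['qpos'],state()['time_s'])
E
```

```text
time_s: 2.28
ee_pos: [505.6, 171.5, 213.5]
ee_rot: [180.0, 0.0, 16.6]
force: [-0.4, -0.2, 0.1]
gripper_width: 46.3
time_s: 2.9
ee_pos: [504.4, 169.0, 214.0]
ee_rot: [180.0, 0.0, -7.8]
force: [-0.2, 0.3, 0.8]
gripper_width: 46.6
[ 1.73018170e+01  1.44443214e+01  9.51738306e+01 -2.36020475e-02
  7.03950830e+01  1.15084707e+02] 2.9
```

```bash
python3 -m creep '[[0.49,0.6,-5.2,40,0,0,0],[0.49,0,0,40,0,0,0],[0.49,0,0,40,0,0,0],[0.49,0,0,14,0,0,0],[0.49,0,0,0,0,0,0]]'
python3 - <<'E'
from h import *
s=state();print(s['ee_pos'],s['ee_rot'],s['gripper_width'])
f=grab_frame("top")["frame"][:,:,::-1];g=grab_frame("side")["frame"][:,:,::-1]
a=cv2.resize(f[165:265,215:315],None,fx=4,fy=4,interpolation=cv2.INTER_CUBIC)
b=cv2.resize(g[165:265,255:355],None,fx=4,fy=4,interpolation=cv2.INTER_CUBIC)
cv2.imwrite("pics/c2.png",np.hstack([a,b]))
E
```

```text
time_s: 3.52
ee_pos: [505.7, 175.0, 79.8]
ee_rot: [180.0, 0.0, -7.8]
force: [0.0, -0.0, -0.6]
gripper_width: 46.7
[505.74330691 174.97904283  79.76014159] [ 1.79966624e+02  4.65825553e-02 -7.78843198e+00] 46.68225281341686
```

View pics/c2.png

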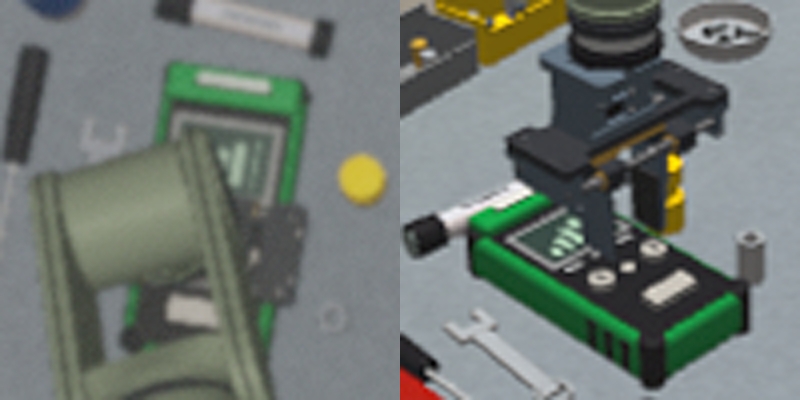

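Both fingers hang above the arrow keys, with the left tip near side crop (600,250). The top view of them is blocked by the arm. I'll overlay the predicted tip outlines and their vertical projection onto the keys.

```bash
python3 - <<'E'
from h import *
F=grab_frame("side");s=state();p=s['ee_pos'];y=np.radians(s['ee_rot'][2])
tx=np.array([np.cos(y),np.sin(y),0]);ty=np.array([np.sin(y),-np.cos(y),0])
g=F["frame"][185:265,290:340,::-1];b=cv2.resize(g,None,fx=10,fy=7.5*10/7.5,interpolation=cv2.INTER_CUBIC)[:600]
def pr(q):
    c=F["view"]@np.append(q,1);return ((F["fx"]*c[0]/c[2]+F["cx"]-290+.5)*10,(F["fy"]*c[1]/c[2]+F["cy"]-185+.5)*10)
for z,col in((p[2],(0,0,255)),(56,(255,0,0))):
  for sg in(1,-1):
    q=[p+tx*a+ty*sg*d for a,d in((16,23.3),(16,36.8),(-16,36.8),(-16,23.3))]
    q=np.array([pr([*k[:2],z]) for k in q]).astype(np.int32);cv2.polylines(b,[q],True,col,1)
cv2.imwrite("pics/c3.png",b)
E
```

```text
(no output)
```

View pics/c3.png

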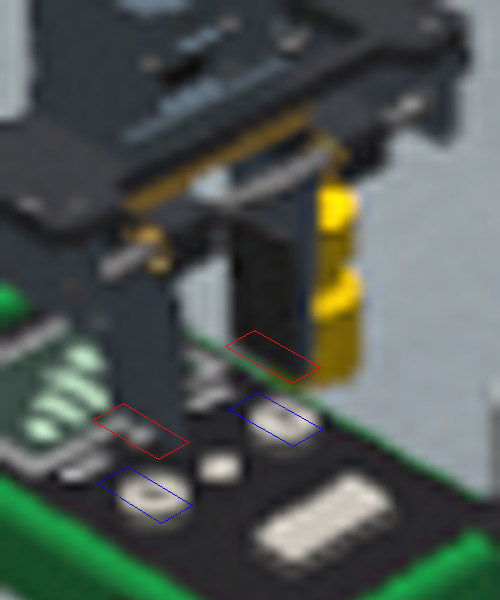

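The predicted outlines match the real tips, and their projection lands on both arrow keys, well clear of the power key. The projection is only about 2 mm off along handset x, against 32-wide pads. I'll lower the fingers to just above the keys.

```bash
python3 -m creep '[[0.49,-1,0,10,0,0,0],[0.49,0,0.7,8,0,0,0],[0.49,0,0,3,0,0,0],[0.49,0,0,0,0,0,0],[0.49,0,0,0,0,0,0]]'; python3 -c "
from workcell import *
s=state();print(s['ee_pos'],s['ee_rot'],s['force'],s['torque'])"
```

```text
time_s: 4.3
ee_pos: [504.9, 174.7, 59.0]
ee_rot: [-180.0, -0.0, -7.8]
force: [0.5, -0.6, 1.4]
gripper_width: 46.5
[504.87151494 174.7373085   59.04438898] [-1.79993466e+02 -2.05510926e-02 -7.81220047e+00] [ 0.51958404 -0.61572674  1.39708327] [ 0.00865227 -0.00384629 -0.01867211]
```

```bash
python3 -m creep '[[0.49,0,0,2,0,0,0],[0.49,0,0,2,0,0,0],[0.49,0,0,2,0,0,0],[0.49,0,0,2,0,0,0],[0.49,0,0,0,0,0,0]]'; python3 -c "
from workcell import *
s=state();print(s['ee_pos'],s['ee_rot'],s['force'],s['torque'])"
```

```text
time_s: 4.92
ee_pos: [504.9, 174.7, 51.5]
ee_rot: [-180.0, -0.0, -7.8]
force: [-1.5, -0.4, 6.7]
gripper_width: 46.6
[504.87915445 174.74385009  51.47099818] [-1.79988771e+02 -3.70773866e-02 -7.80754274e+00] [-1.47324895 -0.41452557  6.66772028] [-0.01633362  0.24935855 -0.07388898]
```

```bash
python3 -m creep '[[0.49,0,0,0.6,0,0,0],[0.49,0,0,0.6,0,0,0],[0.49,0,0,0,0,0,0]]'; python3 -c "
from workcell import *
s=state();print(s['ee_pos'],s['ee_rot'],s['force'],s['torque'])"
```

```text
time_s: 5.3
ee_pos: [504.9, 174.8, 51.2]
ee_rot: [-180.0, -0.1, -7.8]
force: [-3.2, -1.2, 11.7]
gripper_width: 47.0
[504.88456645 174.75783333  51.19849388] [-1.79978434e+02 -5.59276870e-02 -7.80910843e+00] [-3.21699711 -1.21585604 11.68439163] [-0.14172074  0.57208977 -0.01306858]
```

Travel has stopped at z≈51.2 while the force rises, so both keys are bottomed. I'll add a little more force, ease the small sideways load, then hold.

```bash
python3 -m creep '[[0.49,-0.4,0,0.6,0,0,0],[0.49,0,0,0,0,0,0],[0.49,0,0,0,0,0,0],[0.49,0,0,0,0,0,0],[0.49,0,0,0,0,0,0]]'; python3 - <<'E'
from h import *
s=state();print(s['ee_pos'],s['ee_rot'],s['force'],s['torque'])
g=grab_frame("side")["frame"][:,:,::-1]
cv2.imwrite("pics/c4.png",cv2.resize(g[185:265,280:360],None,fx=7,fy=7,interpolation=cv2.INTER_CUBIC))
E
```

```text
time_s: 5.92
ee_pos: [504.9, 174.7, 51.2]
ee_rot: [-180.0, -0.1, -7.8]
force: [-3.8, -1.8, 15.7]
gripper_width: 46.5
[504.89254876 174.74048086  51.16457597] [-1.79970643e+02 -1.16947158e-01 -7.80178441e+00] [-3.78724385 -1.80405326 15.6941955 ] [-0.28520109  0.58385472 -0.00662063]
```

View pics/c4.png

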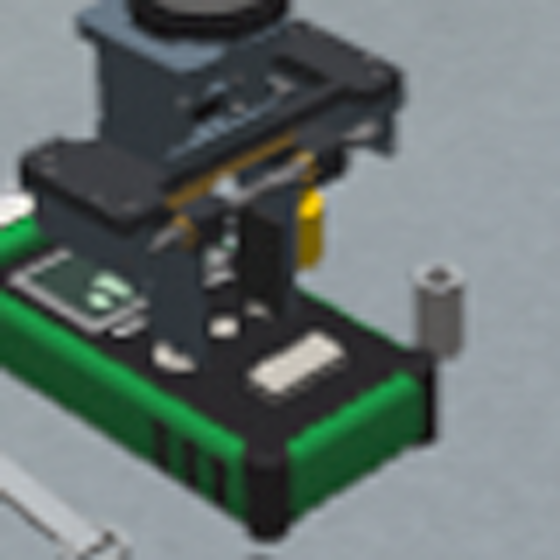

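Each finger sits on its own arrow key, at (178,355) and (258,305), and the power key between them at (225,328) is clear. Now the hold.

```bash
python3 -m creep '[[0.49,0,0,0,0,0,0],[0.49,0,0,0,0,0,0],[0.49,0,0,0,0,0,0],[0.49,0,0,0,0,0,0],[0.49,0,0,0,0,0,0]]'; python3 -m creep '[[0.49,0,0,0,0,0,0],[0.49,0,0,0,0,0,0],[0.49,0,0,0,0,0,0],[0.49,0,0,0,0,0,0],[0.49,0,0,0,0,0,0]]';python3 -m creep '[[0.49,0,0,0,0,0,0],[0.49,0,0,0,0,0,0],[0.49,0,0,0,0,0,0],[0.49,0,0,0,0,0,0],[0.49,0,0,0,0,0,0]]';python3 -m creep '[[0.49,0,0,0,0,0,0],[0.49,0,0,0,0,0,0],[0.49,0,0,0,0,0,0],[0.49,0,0,0,0,0,0],[0.49,0,0,0,0,0,0]]';python3 -m creep '[[0.49,0,0,0,0,0,0],[0.49,0,0,0,0,0,0],[0.49,0,0,0,0,0,0],[0.49,0,0,0,0,0,0],[0.49,0,0,0,0,0,0]]';python3 -m creep '[[0.49,0,0,0,0,0,0],[0.49,0,0,0,0,0,0],[0.49,0,0,0,0,0,0],[0.49,0,0,0,0,0,0],[0.49,0,0,0,0,0,0]]'
```

```text
time_s: 6.6
ee_pos: [504.9, 174.8, 51.1]
ee_rot: [-180.0, -0.1, -7.8]
force: [-3.8, -1.5, 14.7]
gripper_width: 46.5
time_s: 7.22
ee_pos: [504.9, 174.8, 51.2]
ee_rot: [-180.0, -0.1, -7.8]
force: [-3.1, -1.3, 16.1]
gripper_width: 46.2
time_s: 7.85
ee_pos: [504.9, 174.7, 51.2]
ee_rot: [-180.0, -0.1, -7.8]
force: [-3.3, -2.0, 16.0]
gripper_width: 46.6
time_s: 8.48
ee_pos: [504.9, 174.7, 51.2]
ee_rot: [-180.0, -0.1, -7.8]
force: [-2.8, -1.5, 15.6]
gripper_width: 46.6
time_s: 9.1
ee_pos: [504.9, 174.8, 51.1]
ee_rot: [-180.0, -0.1, -7.8]
force: [-3.4, -1.8, 15.6]
gripper_width: 46.3
time_s: 9.72
ee_pos: [504.9, 174.7, 51.2]
ee_rot: [-180.0, -0.1, -7.8]
force: [-2.1, -1.9, 15.1]
gripper_width: 46.2
```

Both were held down for over 4 s at a steady 15–16 N. Next: release, go up, shut the fingers and recheck the scene.

```bash
python3 -m creep '[[0.49,0,0,-8,0,0,0],[0.49,0,0,-20,0,0,0],[0.49,0,0,-30,0,0,0],[1,-25,0,0,0,0,0],[1,-25,0,0,0,0,0]]' 10; python3 -m creep '[[1,0,0,0,0,0,0],[1,0,0,0,0,0,0],[1,0,0,0,0,0,0]]'; python3 - <<'E'
from h import *
s=state();print(s['ee_pos'],s['ee_rot'],s['force'],s['gripper_width'])
F=grab_frame("side");g=F["frame"][:,:,::-1]
f=grab_frame("top")["frame"][:,:,::-1]
b=cv2.resize(g[175:275,260:360],None,fx=4,fy=4,interpolation=cv2.INTER_CUBIC)
a=cv2.resize(f[165:265,225:325],None,fx=4,fy=4,interpolation=cv2.INTER_CUBIC)
cv2.imwrite("pics/c5.png",np.hstack([a,b]))
o,Fs=keys(1)
np.set_printoptions(precision=1,suppress=True)
for i,nm in enumerate("LRSP"): print(nm,o["side"][i][0],o["side"][i][1])
E
```

```text
time_s: 10.35
ee_pos: [454.2, 181.5, 107.1]
ee_rot: [-180.0, -0.0, -7.8]
force: [0.7, 0.4, -0.3]
gripper_width: 29.2
time_s: 10.72
ee_pos: [455.7, 181.5, 107.0]
ee_rot: [-180.0, -0.0, -7.8]
force: [-0.4, -0.7, -1.4]
gripper_width: 1.0
[455.65711374 181.54013796 107.01025681] [-1.79996097e+02 -3.02587108e-02 -7.83276847e+00] [-0.35784345 -0.69414486 -1.41682278] 1.0126845335603072
L [304.9 234. ] [283 225  40  24 759]
R [317.9 226.6] [361 179  39  26 758]
S [321.8 236.4] [ 365  226   78   51 1982]
P [311.6 231.3] [332 213  21  15 256]
```

View pics/c5.png

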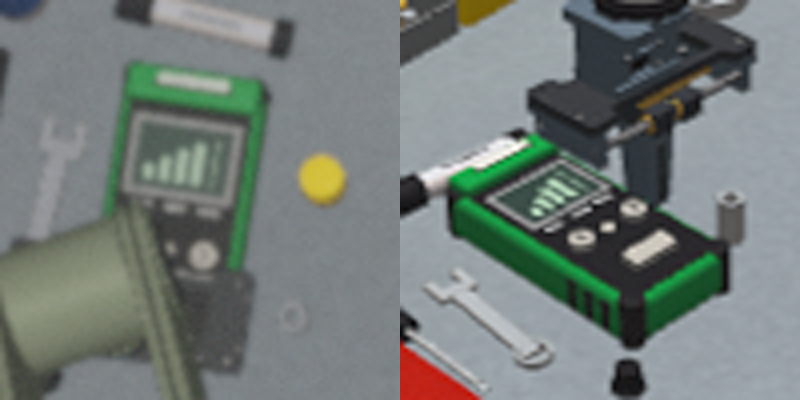

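The handset hasn't moved (key pixels are the same to 0.1 px) and both arrow keys are back up. The shut fingers are over the start key, so I'll press it.

```bash
python3 -m creep '[[1,0,0,25,0,0,0],[1,0,0,16,0,0,0],[1,0,0,7,0,0,0],[1,0,0,0,0,0,0]]'; python3 -m creep '[[1,0,0,2,0,0,0],[1,0,0,2,0,0,0],[1,0,0,2,0,0,0],[1,0,0,2,0,0,0],[1,0,0,0.5,0,0,0]]'; python3 -m creep '[[1,0,0,0,0,0,0],[1,0,0,0,0,0,0]]'
```

```text
time_s: 11.42
ee_pos: [454.7, 181.4, 58.9]
ee_rot: [180.0, 0.0, -7.8]
force: [0.2, -0.0, -0.9]
gripper_width: 0.7
time_s: 12.05
ee_pos: [455.3, 181.7, 51.2]
ee_rot: [-180.0, -0.1, -7.8]
force: [-1.5, -0.8, 9.2]
gripper_width: 0.3
time_s: 12.3
ee_pos: [455.3, 181.7, 51.3]
ee_rot: [-180.0, -0.1, -7.8]
force: [-0.0, -0.3, 5.6]
gripper_width: 0.7
```

```bash
python3 -m creep '[[1,0,0,0.6,0,0,0],[1,0,0,0.6,0,0,0],[1,0,0,0,0,0,0],[1,0,0,0,0,0,0],[1,0,0,0,0,0,0]]'; python3 - <<'E'
from h import *
g=grab_frame("side")["frame"][:,:,::-1]
cv2.imwrite("pics/c6.png",cv2.resize(g[185:265,280:360],None,fx=7,fy=7,interpolation=cv2.INTER_CUBIC))
E
```

```text
time_s: 12.92
ee_pos: [455.3, 181.7, 51.1]
ee_rot: [-180.0, -0.1, -7.8]
force: [-2.2, -1.2, 13.7]
gripper_width: 0.7
```

View pics/c6.png

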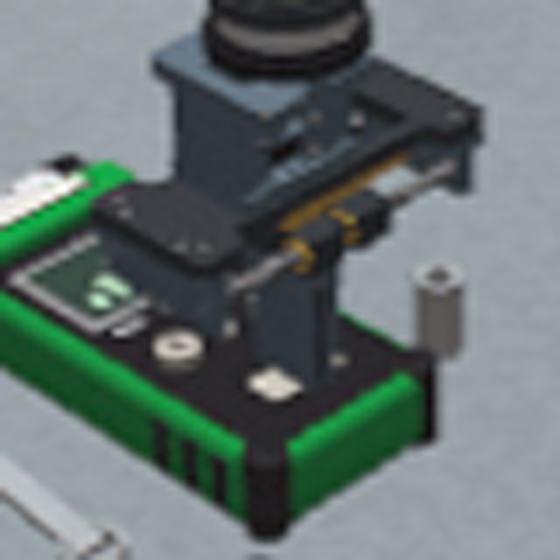

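The fingers are down on the start key (ends visible at (272,383) and (340,360)), with 13.7 N at z 51.1, so it's bottomed. I'll release it and move clear.

```bash
python3 -m creep '[[1,0,0,-8,0,0,0],[1,0,0,-20,0,0,0],[1,0,0,-40,0,0,0],[1,0,0,-50,0,0,0],[1,0,0,-50,0,0,0]]'; python3 -m creep '[[1,-20,55,0,0,0,0],[1,-20,55,0,0,0,0],[1,-10,55,0,0,0,0],[1,0,55,0,0,0,0],[1,0,0,0,0,0,0]]'; python3 -m creep '[[1,0,0,0,0,0,0],[1,0,0,0,0,0,0]]'
python3 - <<'E'
from h import *
np.set_printoptions(precision=1,suppress=True)
o,Fs=keys(1)
for n in o:
  for i,nm in enumerate("LRSP"): print(n,nm,o[n][i][0],o[n][i][1])
g=Fs["side"]["frame"][:,:,::-1];f=Fs["top"]["frame"][:,:,::-1]
cv2.imwrite("pics/c7.png",np.hstack([cv2.resize(x,None,fx=2.5,fy=2.5) for x in (f[120:280,180:340],g[150:310,200:360])]))
g0=cv2.imread("pics/side0.png");f0=cv2.imread("pics/top0.png")
for a,b,n in((f,f0,"top"),(g,g0,"side")):
    d=cv2.GaussianBlur(cv2.absdiff(a,b),(5,5),0).max(2)>25
    ys,xs=np.where(d);print(n,d.sum(),xs.min() if len(xs) else 0,xs.max() if len(xs) else 0,ys.min() if len(xs) else 0,ys.max() if len(xs) else 0)
E
```

```text
time_s: 13.6
ee_pos: [454.0, 181.3, 218.5]
ee_rot: [180.0, 0.1, -7.8]
force: [0.4, 0.6, -0.6]
gripper_width: 0.5
time_s: 14.22
ee_pos: [374.1, -32.3, 217.3]
ee_rot: [180.0, 0.0, -8.2]
force: [0.6, 0.3, -0.4]
gripper_width: 0.4
time_s: 14.48
ee_pos: [375.4, -28.5, 217.3]
ee_rot: [-180.0, 0.0, -7.7]
force: [-0.4, -0.0, -0.6]
gripper_width: 0.7
top L [257.1 225.6] [ 174  286   43   41 1315]
top R [275.4 228.4] [ 285  303   42   41 1357]
top S [263.8 242.4] [ 190  382   90   51 3369]
top P [266.3 227.1] [239 303  23  24 430]
side L [304.9 234. ] [283 225  39  24 740]
side R [317.9 226.6] [361 179  39  25 727]
side S [321.8 236.4] [ 365  226   78   50 1946]
side P [311.5 231.3] [332 213  21  15 245]
top 13539 258 599 252 399
side 20316 353 566 0 283
```

View pics/c7.png

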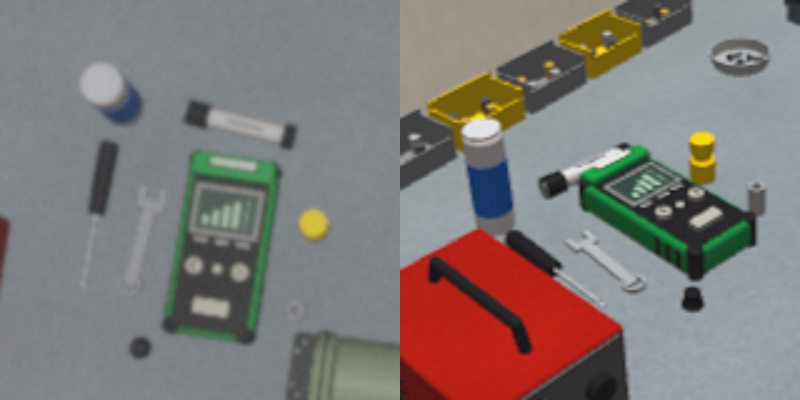

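The handset and every item around it are where they started, all the keys are up, and the arm is clear. I'm handing in.

```bash
python3 -c "
from workcell import *
print(job_done(), state()['time_s'])"
```

```text
the job is handed in; nothing more can be done
the job is handed in; nothing more can be done
```

The job is done and handed in at about 14.6 s on the robot's clock. The hand-in call reports no verdict, so what follows rests on my own checks.

- **Arrow keys:** I pressed both together, one fingertip on each, down to about z = 51.2 mm, where travel stopped. I held them there for over 4 s, mostly at 15–16 N, then let them up together.
- **Start key:** With the fingers shut, I pressed it to z = 51.1 mm at 13.7 N, then let it up and moved the arm clear.
- **Last checks:** All the key positions in both cameras match the first pictures to about 0.1 px, so the handset had not shifted and the keys are up. The things around it look as they did at the start. The tip outline I projected stayed well clear of the power key.
- **Limits of the checks:** Key depth was judged from fingertip height and force, as the key values cannot be read directly. The two cameras disagreed by about 3 mm in x, so I used the average, which the 32 mm wide pads easily covered. There was a sideways force of up to about 4 N during the arrow press, with no visible movement of the handset.

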